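Hold a cast-glass drawer pull home on the drill stop

TASK

Lift the coolant can by its handle off the bed of the glass drill and stand it upright on the table top beside the drill. Then take the long glass drawer pull from the ceramic slab, lay it flat on the bed along the fence and push it endwise against the sprung plunger until it sits fully home on the hard stop, firmly but without ramming the glass. Finish while still holding it pressed there, ready for drilling, and leave everything else where it is.

Things in the scene. Friction and masses are not known exactly. Their poses are not given: they have to be found in the camera images.
- drill: bench glass drill, fixed to the table: a grey box 200 mm (own x) by 300 mm (own y); flat bed (208 x 308 mm) 110 mm above the table; the bit works up through a round opening in it. Origin at the centre of its underside, own z up. Work is fed along own +y (roughly to the robot's left). Feed lever outside the own -y end, below bed height. The table just beyond its own +y end is clear
- fence_mid (a point): middle of the foot of the guiding face of a straight steel fence on the bed, 8 mm high, at (0.013, -0.021, 0.110) in the drill's frame. The face looks along the drill's own -x and runs 218 mm along its own y; work lies on its -x side (nearer the robot)
- stop: the hard stop: fixed steel block on the drill bed, 44 mm wide (own x, centred), 36 mm high, 18 mm thick, barrel and clamp knob (33 mm high) behind it. Origin at the foot of the middle of its flat face, at (0, 0.090, 0.110) in the drill's frame; axes as the drill's; the face looks along own -y. A bar lying against the fence is centred on it
- ejector (a joint): travel in m of the sprung brass plunger (12 mm thick, axis 20 mm above the bed) sticking 16 mm out of the middle of the stop's face. 0 = fully out, at rest; grows as it is pushed in, along the drill's own +y; 0.016 = nose flush with the face, the bar then bears on the hard stop. Spring: 2 N to start, 6 N at 0.016; it pushes the bar back out when let go
- ejector_nose (a point): tip of the plunger, on its axis; at (0, 0.074, 0.130) in the drill's frame when fully out; moves with the plunger
- can: coolant can: a small open steel watering can, empty, about 0.25 to 0.45 kg, body 80 mm across and 88 mm high, thin spout to own -x reaching 105 mm out and up. A fixed round-bar handle arches over the top in the own xz plane. Origin at the centre of its underside. It stands on the drill bed at first, in the way of the work
- can_grip (a point): middle of the level top of the can's handle, 150 mm above its underside, on its axis; the bar is 10 mm thick and level for 52 mm along the can's own x; about 55 mm free below it
- pull: the work: long cast-glass drawer pull, a dark blue glass bar 26 mm (own x) by 140 mm (own y, its length) by 30 mm high (own z), about 0.27 kg; origin at the centre of its underside, ends alike. Lies on the ceramic slab at first. Grip it across its width with the fingertips 10 mm or more above its underside, to clear the fence. Home, its origin is at (0, 0.020, 0.110) in the drill's frame
- batt: white ceramic kiln slab lying fixed on the table, to the robot's right, 220 x 220 x 15 mm; origin at the centre of its underside
- knob_a: one of two short cast-glass knob bars on the ceramic slab, same glass and section as the long pull but only 44 mm long (26 x 44 x 30 mm); origin at the centre of its underside. Not to be used, leave it alone
- knob_b: the other short cast-glass knob bar, 26 x 44 x 30 mm; origin at the centre of its underside. Leave it alone
- tumbler: closed steel travel tumbler with black lid, no handle, 82 mm across, 167 mm high; origin at the centre of its underside. Leave it alone
- nippers: pair of hand nippers with black grips lying flat, about 205 mm long along own x (jaws to +x), 60 mm wide, 20 mm high; origin under the pivot. Leave it alone
- jar: squat round jar with steel cap, 72 mm across, 85 mm high; origin at the centre of its underside. Leave it alone
There are look-alikes about, which are no part of the job. Of the things like the pull, leave any that is orange; of the rest the larger one is meant.

How it is judged:
By the outcome, as a careful person would: the job done as asked, in the order asked, and still so for the second after the job is handed in, while the arm keeps its last pose, push and grip.
It also fails if it takes over 72 s, if anything falls off the work surface, if the arm or the gripper's body presses on something with over 40 N, if the wrist force passes 120 N, or if a joint passes its speed limit or range.

ROBOT

A 6-joint arm with a two-finger parallel gripper is mounted at the origin on the work surface. World frame = base frame: x ahead of the robot, y to its left, z up, the work surface at z = 0. Lengths are in m, angles in rad, forces in N, time in s.
With the tool pointing down it reaches from about 0.35 to 0.925 m from the base axis. Payload 6.4 kg.
Tool frame: the origin (TCP) lies on the centre line of the jaws, within the pads' length; the fingertips stand 19 mm ahead of it and the grasp point (between the pads) is the TCP; y points along the fingers, z is the direction in which the jaws open and shut, and the axes are right-handed (so a half turn about y gives the same grasp; the last joint's range is limited). The gripper opens to 94 mm and grips with 3 to 60 N. Pads are 16 mm wide; open, the fingers measure 119 mm over their backs; the gripper's body (75 mm by 177 mm) begins 78 mm behind the grasp point.
Start: joints at [-1.309, 0.245, 1.558, -0, 1.339, -0.174], TCP at [0.274, -0.589, 0.224] pointing down, gripper open.
Joint ranges: [-3.13, 3.13], [-1.02, 2.26], [0.13, 2.54], [-0.95, 4.09], [0.21, 2.88], [-2.74, 2.74]. Speed limits (rad/s): [2.57, 2.57, 3.14, 3.14, 3.14, 3.14].

INTERFACE

Orientations are given as a unit quaternion [w, x, y, z].
In Python, from cell import manip, get_image gives the robot as it stands.
- The arm moves only by the tool send_rows, never from a script. Its arguments are lists of equal length, an entry for each row: "travel": the shift along the world's x, y, z in m, a list of three; "turn": the turn, a rotation vector about the world's x, y, z in degrees, a list of three. In form: {"travel": [[tx, ty, tz], ...], "turn": [[ax, ay, az], ...]}. A call has 1 to 8 rows; each row shifts and turns the commanded pose from where the row before left it; what a row does not reach is not made up. A row lasts 1/10 s, in which the tool goes at most 50 mm and 8.59 degrees, less where a joint would pass 70% of its speed; a pose out of reach is approached as far as the arm can. A call is refused whole if a number of a shift passes 0.05 or a number of a turn 8.59, either way. A call with a gripper value outside its range is refused whole. "gripper" is the opening, from -1 (shut) to 1 (fully open), so that 0 is half open, set as the call begins (left out, the last holds). The fingers move at their own pace and stop on an object; the grip force is fixed at half the most. Time passes only in rows, so rows that do not move let the fingers close. It gives the time, the measured TCP pose, the force and the opening at its end, in the units of the state.
- manip.get_state(): the state, without advancing time (a new reading comes with each control period).
- get_image(name): name is "scene" or "top"; returns a dict with "img" (384x512x3 uint8, red, green, blue), "z_map" (384x512 float32, m along the optical axis (not along the pixel's ray), 0 where there is no reading), "fx", "fy", "cx", "cy" (pixels), "T" (4x4, takes a point from camera to world coordinates). Camera axes: x right, y up, looking along -z (the intrinsics and any distortion apply to the point x, -y, -z); pixel columns grow to the right and rows downward; lengths in m; the calibration is good to about 2 mm. A picture is of the moment at which its call begins.
- manip.finish_job(): hands the job in, once; it reports no verdict.
The state is a dict: "t": time; "joints": joint angles; "qvel": joint speeds; "effort": joint torques, N m; "position": TCP position; "eef_rot": TCP orientation; "force": force on the tool from outside, world axes, zero at the start; "wrist_torque": the same for the moment, N m; "width": opening from 0.0 (shut) to 1.0 (fully open).
Only numpy, scipy, OpenCV 4.12 (cv2) and the standard library are available. Lean on these libraries where they do the work, as an engineer would, in place of code of your own. Each camera call takes 0.05 s, during which the arm holds its last target. There are 200 camera calls.

## Working session

There is one attempt and no reset: what is moved stays moved. The work goes in short steps, Python scripts to look and compute and a tool call to move; the robot and the scene stay as the last step left them, time stands still between calls to the robot, and variables do not carry over. Pictures are saved under pics/ and viewed, about 8 in all and at most 12, crops included, and the job is handed in when it is done.

Besides the shell and the picture viewer there is one more tool, called after ">>>" as name(argument=value, ...) on one line, values as JSON. send_rows: Moves the arm, as the interface text tells. Its arguments: {"type":"object","properties":{"travel":{"type":"array","items":{"type":"array","items":{"type":"number"}}},"turn":{"type":"array","items":{"type":"array","items":{"type":"number"}}},"gripper":{"type":"number"}},"required":["travel","turn"]}

```bash
mkdir -p pics; ls
cat > h.py <<'E'
import numpy as np, cv2
from cell import manip, get_image
def grab(n):
    d=get_image(n); d['T']=np.array(d['T']); return d
def pts(d):  # world point per pixel from depth
    h,w=d['z_map'].shape; u,v=np.meshgrid(np.arange(w),np.arange(h)); z=d['z_map']
    p=np.stack([(u-d['cx'])/d['fx']*z,-(v-d['cy'])/d['fy']*z,-z,np.ones_like(z)],-1)
    return (p@d['T'].T)[...,:3]
def ray(d,u,v,z):
    r=d['T'][:3,:3]@np.array([(u-d['cx'])/d['fx'],-(v-d['cy'])/d['fy'],-1]); o=d['T'][:3,3]
    return o+r*(z-o[2])/r[2]
def save(d,name,s=1,c=None):
    im=d['img'][...,::-1]
    if c: im=im[c[1]:c[3],c[0]:c[2]]
    cv2.imwrite('pics/'+name,cv2.resize(im,None,fx=s,fy=s,interpolation=cv2.INTER_CUBIC))
E
python3 - <<'E'
from h import *
a=grab('top');b=grab('scene')
save(a,'top1.png',1.5);save(b,'scene1.png',1.5)
for d in(a,b): print({k:d[k] for k in d if k not in('img','z_map')}, (d['z_map']>0).mean())
print(manip.get_state())
np.savez('a.npz',**a);np.savez('b.npz',**b)
E
```

```text
pics
{'fx': 469.6926209282798, 'fy': 469.6926209282798, 'cx': 248.72401770418327, 'cy': 196.8594884399261, 'T': array([[-0.04290051,  0.97264038, -0.22832047,  0.25223093],
       [-0.99905815, -0.04027544,  0.01614656, -0.04900547],
       [ 0.00650909,  0.22879812,  0.97345213,  1.5151342 ],
       [ 0.        ,  0.        ,  0.        ,  1.        ]])} 0.9961140950520834
{'fx': 468.0594645818494, 'fy': 468.0594645818494, 'cx': 258.96993268101346, 'cy': 190.45738007318826, 'T': array([[ 0.65631308, -0.63476663,  0.40782896,  1.11664668],
       [ 0.75443151,  0.54547482, -0.36508945, -0.60495387],
       [ 0.00928617,  0.547292  ,  0.83689021,  1.35478708],
       [ 0.        ,  0.        ,  0.        ,  1.        ]])} 0.9960428873697916
{'t': 0.1, 'joints': array([-1.30909226e+00,  2.45727495e-01,  1.55887077e+00, -7.56558958e-06,
        1.33872177e+00, -1.74111406e-01]), 'qvel': array([ 0.0005923 , -0.00170676, -0.00279587,  0.00063935, -0.00037391,
        0.00068435]), 'effort': array([ 1.08594235e-03, -4.16908836e+01, -3.15527272e+01,  6.86848350e-02,
        3.09444533e-02, -6.43354792e-05]), 'position': array([ 0.27426091, -0.58874567,  0.22347772]), 'eef_rot': array([ 0.15283872, -0.1528974 ,  0.69099468, -0.68977464]), 'force': array([-0.30191185, -0.58261541,  0.41137825]), 'wrist_torque': array([-0.00439095,  0.0272326 , -0.04948522]), 'width': 0.9974191728248206}
```

View pics/top1.png

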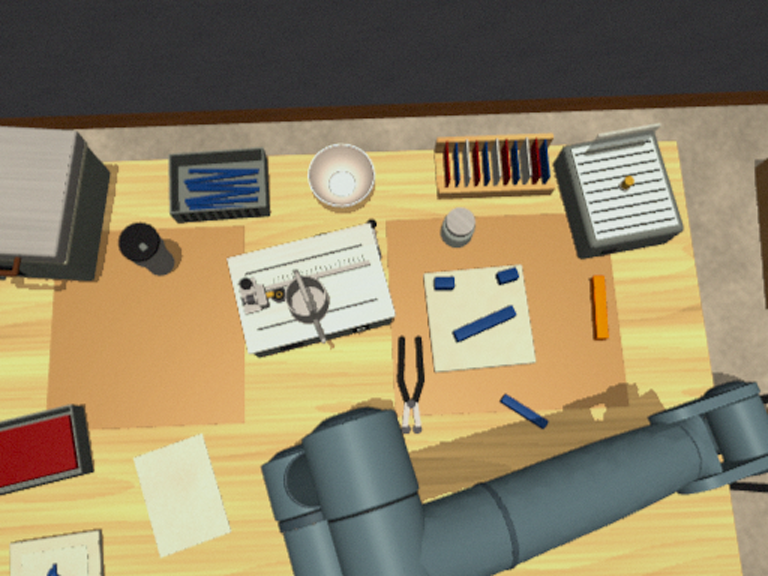

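View pics/scene1.png

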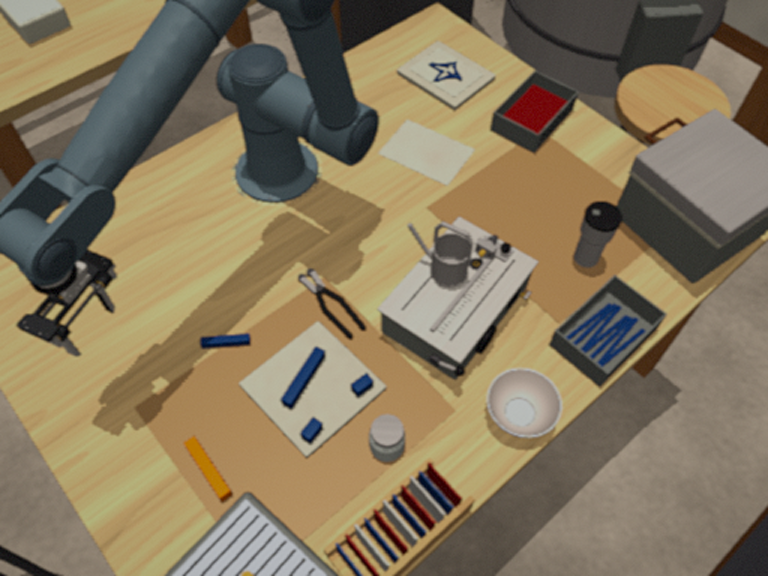

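Top view (×1.5 px): the drill is at (310,288) with the can on it at (310,300), and the stop is at the left end at (250,293). Candidates for the pull:
- long blue bar on the slab at (484,324)
- shorter blue bar on the table at (523,411)
- two knobs at (444,283) and (507,276)
- orange bar at (600,307)

I choose the one on the slab at (484,324).

Run:
```python
from h import *
a=dict(np.load('a.npz'));b=dict(np.load('b.npz'))
for n,d in(('top',a),('scene',b)):
    P=pts(d);hsv=cv2.cvtColor(d['img'],cv2.COLOR_RGB2HSV);H,S,V=[hsv[...,i].astype(int) for i in range(3)]
    Z=P[...,2]; roi=(P[...,0]>.25)&(P[...,0]<.95)&(abs(P[...,1])<.6)
    # blue bars
    m=((H>100)&(H<130)&(S>120)&roi).astype(np.uint8)
    k,l,st,c=cv2.connectedComponentsWithStats(m)
    for i in range(1,k):
        if st[i,4]<60: continue
        q=P[l==i]; top=q[q[:,2]>np.median(q[:,2])-.006]
        r=cv2.minAreaRect(top[:,:2].astype(np.float32)*1000)
        print(n,'blue',c[i].round(),st[i,4],'zmed',np.median(q[:,2]).round(4),np.round(r[0],1),np.round(r[1],1),round(r[2],1))
    # bed
    m=((abs(Z-.11)<.006)&roi&(P[...,1]<.25)&(P[...,1]>-.15)&(P[...,0]>.4)).astype(np.uint8)
    m=cv2.morphologyEx(m,cv2.MORPH_OPEN,np.ones((3,3)))
    k,l,st,c=cv2.connectedComponentsWithStats(m);i=1+st[1:,4].argmax();q=P[l==i]
    r=cv2.minAreaRect(q[:,:2].astype(np.float32)*1000)
    print(n,'bed',np.median(q[:,2]).round(4),np.round(r[0],1),np.round(r[1],1),round(r[2],1), np.round(cv2.boxPoints(r),0).tolist())
    # above-bed stuff
    near=(np.hypot(P[...,0]-r[0][0]/1000,P[...,1]-r[0][1]/1000)<.2)&roi
    for lo,hi in((.25,.28),(.185,.21)):
        q=P[near&(Z>lo)&(Z<hi)]
        if len(q)>5:
            rr=cv2.minAreaRect(q[:,:2].astype(np.float32)*1000)
            print(n,lo,len(q),q.mean(0).round(4),np.round(rr[0],1),np.round(rr[1],1),round(rr[2],1),q[:,2].max().round(3))
ims=[]
save(a,'crop1.png',4.5,(145,140,275,245));save(a,'crop2.png',4,(270,160,370,290))
```

```text
top blue [363. 108.] 111 zmed 0.0624 [ 578.6 -277.8] [ 45.3 795.8] 58.2
top blue [324. 109.] 76 zmed 0.0621 [ 583.4 -207.8] [ 33.5 733.7] 67.0
top blue [343. 108.] 95 zmed 0.0593 [ 884.9 -401.6] [ 4.4 87.2] 89.8
top blue [146. 125.] 755 zmed 0.0116 [580.7 157.2] [755.8 174.3] 19.1
top blue [338. 184.] 103 zmed 0.0438 [ 630.5 -365.2] [21.3 43.2] 15.8
top blue [296. 188.] 102 zmed 0.0446 [ 620.5 -227.3] [39.2 21.7] 87.5
top blue [323. 215.] 316 zmed 0.0441 [ 424.8 -193.3] [ 62.8 445.5] 42.1
top blue [349. 274.] 186 zmed 0.0218 [ 318.1 -231.6] [ 76.1 380.7] 8.5
top bed 0.11 [607.6  57. ] [209.  307.9] 12.2 [[473.0, 185.0], [538.0, -116.0], [742.0, -72.0], [677.0, 229.0]]
top 0.25 92 [0.5675 0.0603 0.262 ] [570.4  61.6] [75.7  9.7] 19.9 0.272
top 0.185 143 [0.556  0.0555 0.1963] [541.2  61.3] [ 75.7 134.6] 88.6 0.209
scene blue [404. 221.] 623 zmed 0.0109 [866.6 264. ] [155.2  97.2] 87.8
scene blue [150. 227.] 188 zmed 0.0213 [ 339.9 -382.2] [99.8 21. ] 55.9
scene blue [202. 251.] 335 zmed 0.0435 [ 528.3 -311.8] [ 23.3 135.9] 21.4
scene blue [241. 256.] 105 zmed 0.0434 [ 621.7 -232.6] [22.4 42.3] 1.9
scene blue [207. 286.] 111 zmed 0.0435 [ 631.7 -369.5] [21.3 41.3] 17.0
scene blue [289. 328.] 126 zmed 0.061 [ 886.3 -275.2] [81.   4.6] 0.1
scene blue [272. 344.] 93 zmed 0.0611 [ 885.5 -342.1] [ 4.3 81. ] 87.7
scene blue [253. 360.] 68 zmed 0.064 [ 885.6 -407.8] [ 2.3 77.9] 89.3
scene bed 0.1095 [603.6  52.5] [209.  310.4] 12.4 [[468.0, 182.0], [535.0, -121.0], [739.0, -77.0], [672.0, 227.0]]
scene 0.25 87 [0.5676 0.0563 0.2611] [566.3  58.7] [72.2 14.7] 22.0 0.271
scene 0.185 204 [0.5532 0.0495 0.1949] [537.9  57.9] [ 81.1 139. ] 87.9 0.21
```

View pics/crop1.png

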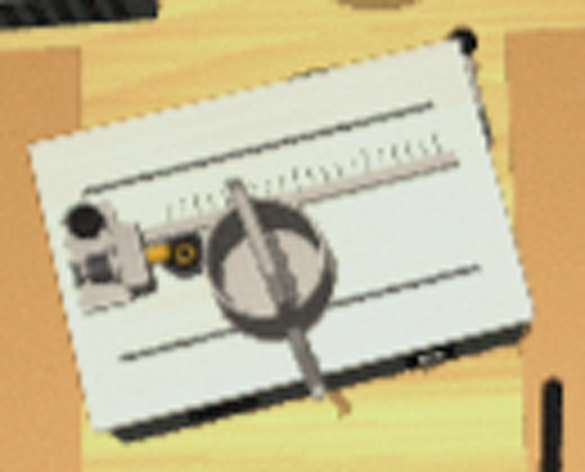

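View pics/crop2.png

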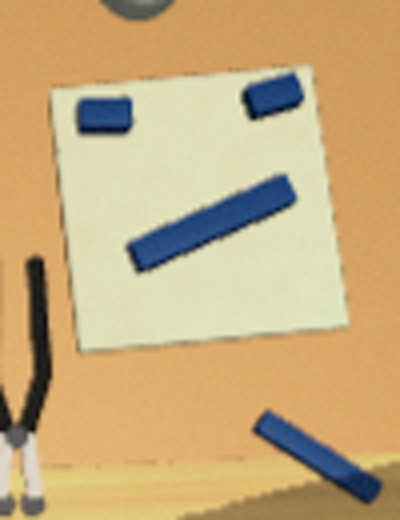

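Crops: the long bar on the slab is confirmed (bigger than the smaller one on the table). The can's spout points toward the robot, the handle bar runs through the spout's plane, and the plunger and bit opening lie left of the can. Next I work out the tool orientation and move deltas.

```bash
cat >> h.py <<'E'
from scipy.spatial.transform import Rotation as R
DR=np.array([.6056,.0548,0]);DY=12.3
def drill(p): return DR+R.from_euler('z',DY,degrees=True).apply(p)
def plan(p,yaw):
    "delta to TCP p with jaw axis at yaw (mod 180), tool down"
    s=manip.get_state();q=np.array(s['eef_rot']);r=R.from_quat(q[[1,2,3,0]]);M=r.as_matrix()
    best=None
    for w in(yaw,yaw+180):
        z=np.array([np.cos(np.radians(w)),np.sin(np.radians(w)),0]);y=np.array([0,0,-1.])
        T=R.from_matrix(np.stack([np.cross(y,z),y,z],1)); rv=np.degrees((T*r.inv()).as_rotvec())
        print('t',round(s['t'],2),'pos',s['position'].round(4),'d',(np.array(p)-s['position']).round(4),'turn',rv.round(2),'F',s['force'].round(1),'w',round(s['width'],3),'j6',s['joints'][5].round(2))
E
python3 - <<'E'
from h import *
plan([.568,.060,.34],110.9)
plan([.528,-.312,.15],21.4)
print(drill([-.05,.25,0]),drill([0,.02,.11]))
E
```

```text
t 0.1 pos [ 0.2743 -0.5887  0.2235] d [0.2937 0.6487 0.1165] turn [ 3.0000e-02 -1.5000e-01  1.7593e+02] F [-0.3 -0.6  0.4] w 0.997 j6 -0.17
t 0.1 pos [ 0.2743 -0.5887  0.2235] d [0.2937 0.6487 0.1165] turn [-0.1  -0.02 -4.07] F [-0.3 -0.6  0.4] w 0.997 j6 -0.17
t 0.1 pos [ 0.2743 -0.5887  0.2235] d [ 0.2537  0.2767 -0.0735] turn [-6.000e-02 -9.000e-02  8.643e+01] F [-0.3 -0.6  0.4] w 0.997 j6 -0.17
t 0.1 pos [ 0.2743 -0.5887  0.2235] d [ 0.2537  0.2767 -0.0735] turn [-9.000e-02  6.000e-02 -9.357e+01] F [-0.3 -0.6  0.4] w 0.997 j6 -0.17
[0.50349012 0.28840987 0.        ] [0.60133939 0.07434091 0.11      ]
```

>>> send_rows(travel=[[0.018, 0.036, 0.015], [0.018, 0.036, 0.015], [0.018, 0.036, 0.015], [0.018, 0.036, 0.015], [0.018, 0.036, 0.015], [0.018, 0.036, 0.015], [0.018, 0.036, 0.015], [0.018, 0.036, 0.011]], turn=[[0, 0, -0.5], [0, 0, -0.5], [0, 0, -0.5], [0, 0, -0.5], [0, 0, -0.5], [0, 0, -0.5], [0, 0, -0.5], [0, 0, -0.5]], gripper=1)

```text
t: 0.9
position: [0.4189, -0.2997, 0.3412]
eef_rot: [-0.129, 0.128, -0.695, 0.696]
force: [0.3, -0.1, -0.7]
width: 1.0
```

>>> send_rows(travel=[[0.018, 0.04, 0], [0.018, 0.04, 0], [0.018, 0.04, 0], [0.018, 0.04, 0], [0.018, 0.04, 0], [0.018, 0.04, 0], [0.018, 0.04, 0], [0.018, 0.04, 0]], turn=[[0, 0, 0], [0, 0, 0], [0, 0, 0], [0, 0, 0], [0, 0, 0], [0, 0, 0], [0, 0, 0], [0, 0, 0]])

```text
t: 1.7
position: [0.5626, 0.0206, 0.34]
eef_rot: [0.129, -0.129, 0.695, -0.695]
force: [-0.3, -0.7, 0.3]
width: 1.003
```

Run:
```python
from h import *
plan([.568,.060,.34],110.9)
a=grab('top');b=grab('scene');save(b,'s2.png',3,(235,110,400,260))
# cleaner pull estimate, arm now out of the way
for n,d in(('top',a),('scene',b)):
    P=pts(d);hsv=cv2.cvtColor(d['img'],cv2.COLOR_RGB2HSV)
    m=((hsv[...,0]>100)&(hsv[...,0]<130)&(hsv[...,1]>120)&(abs(P[...,2]-.045)<.006)&(P[...,0]>.35)&(P[...,0]<.75)).astype(np.uint8)
    k,l,st,c=cv2.connectedComponentsWithStats(m)
    for i in range(1,k):
        if st[i,4]<60: continue
        r=cv2.minAreaRect(P[l==i][:,:2].astype(np.float32)*1000);print(n,c[i].round(),np.round(r[0],1),np.round(r[1],1),round(r[2],1))
```

```text
t 1.7 pos [0.5626 0.0206 0.34  ] d [ 0.0054  0.0394 -0.    ] turn [ 5.0000e-02 -0.0000e+00  1.7992e+02] F [-0.3 -0.7  0.3] w 1.003 j6 1.04
t 1.7 pos [0.5626 0.0206 0.34  ] d [ 0.0054  0.0394 -0.    ] turn [-0.   -0.03 -0.08] F [-0.3 -0.7  0.3] w 1.003 j6 1.04
top [338. 183.] [ 630.7 -365.2] [22.3 43.1] 14.3
top [296. 188.] [ 620.7 -227.5] [39.9 20.7] 89.1
top [323. 215.] [ 528.  -307.4] [ 22.2 138.6] 21.6
scene [201. 251.] [ 528.9 -310.8] [ 22.7 137.1] 20.8
scene [241. 255.] [ 621.2 -232.2] [40.8 23.8] 87.9
scene [207. 286.] [ 632.2 -369.6] [22.2 41.9] 13.8
```

View pics/s2.png

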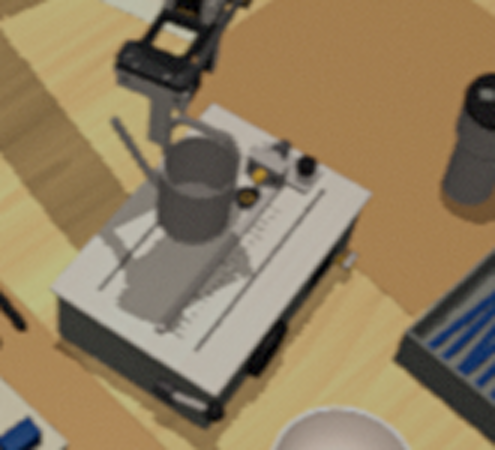

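The gripper is beside the can's handle (crop 200,125) and about 40 mm short in y, as planned. I align, descend and grip.

>>> send_rows(travel=[[0.003, 0.02, 0], [0.002, 0.019, 0], [0, 0, -0.02], [0, 0, -0.02], [0, 0, -0.015], [0, 0, -0.015], [0, 0, -0.01], [0, 0, 0]], turn=[[0, 0, 0], [0, 0, 0], [0, 0, 0], [0, 0, 0], [0, 0, 0], [0, 0, 0], [0, 0, 0], [0, 0, 0]])

```text
t: 2.6
position: [0.5666, 0.0575, 0.2586]
eef_rot: [0.127, -0.13, 0.696, -0.695]
force: [-0.4, -0.4, 0.1]
width: 1.0
```

>>> send_rows(travel=[[0, 0, 0], [0, 0, 0], [0, 0, 0], [0, 0, 0], [0, 0, 0], [0, 0, 0], [0, 0, 0], [0, 0, 0]], turn=[[0, 0, 0], [0, 0, 0], [0, 0, 0], [0, 0, 0], [0, 0, 0], [0, 0, 0], [0, 0, 0], [0, 0, 0]], gripper=-1)

```text
t: 3.4
position: [0.5674, 0.0577, 0.2605]
eef_rot: [-0.129, 0.129, -0.695, 0.695]
force: [0.3, 0.2, 0.8]
width: 0.355
```

>>> send_rows(travel=[[0, 0, 0], [0, 0, 0], [0, 0, 0.005], [0, 0, 0.015], [0, 0, 0.02], [0, 0, 0.02], [0, 0, 0.02], [0, 0, 0]], turn=[[0, 0, 0], [0, 0, 0], [0, 0, 0], [0, 0, 0], [0, 0, 0], [0, 0, 0], [0, 0, 0], [0, 0, 0]])

```text
t: 4.2
position: [0.5687, 0.0576, 0.3445]
eef_rot: [-0.131, 0.126, -0.695, 0.696]
force: [0.8, -0.2, -2.4]
width: 0.094
```

Run:
```python
from h import *
plan([.503,.288,.26],110.9)
b=grab('scene');save(b,'s3.png',3,(235,90,400,240))
```

```text
t 4.2 pos [0.5687 0.0576 0.3445] d [-0.0657  0.2304 -0.0845] turn [-5.8000e-01  7.0000e-02  1.7993e+02] F [ 0.8 -0.2 -2.4] w 0.094 j6 1.11
t 4.2 pos [0.5687 0.0576 0.3445] d [-0.0657  0.2304 -0.0845] turn [ 0.04  0.37 -0.07] F [ 0.8 -0.2 -2.4] w 0.094 j6 1.11
```

View pics/s3.png

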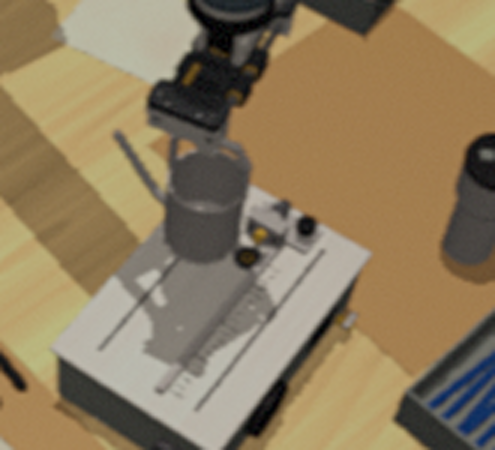

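The can is held by its handle (width ≈ 9 mm, about 2.4 N load) and hangs level above the bed. I carry it to the table beyond the drill's +y end.

>>> send_rows(travel=[[-0.004, 0.014, 0], [-0.009, 0.03, 0], [-0.01, 0.036, 0], [-0.01, 0.036, 0], [-0.01, 0.036, 0], [-0.01, 0.036, 0], [-0.009, 0.028, 0], [-0.004, 0.014, 0]], turn=[[0, 0, 0], [0, 0, 0], [0, 0, 0], [0, 0, 0], [0, 0, 0], [0, 0, 0], [0, 0, 0], [0, 0, 0]])

```text
t: 5.05
position: [0.4992, 0.2904, 0.3387]
eef_rot: [0.129, -0.131, 0.695, -0.695]
force: [-0.6, 0.5, -3.3]
width: 0.09
```

>>> send_rows(travel=[[0, 0, -0.02], [0, 0, -0.03], [0, 0, -0.03], [0, 0, -0.03], [0, 0, -0.03], [0, 0, -0.02], [0, 0, -0.01], [0, 0, 0]], turn=[[0, 0, 0], [0, 0, 0], [0, 0, 0], [0, 0, 0], [0, 0, 0], [0, 0, 0], [0, 0, 0], [0, 0, 0]])

```text
t: 5.85
position: [0.5002, 0.2872, 0.1684]
eef_rot: [-0.127, 0.13, -0.695, 0.696]
force: [-0.3, 0.5, -3.4]
width: 0.097
```

Run:
```python
from h import *
plan([.503,.288,.15],110.9)
for n in('top','scene'):
    d=grab(n);P=pts(d);m=(np.hypot(P[...,0]-.4990,P[...,1]-.288)<.05)&(P[...,2]>.06)&(P[...,2]<.125)
    print(n,m.sum(),np.percentile(P[m][:,2],[50,75,90,97,99]).round(4))
save(d,'s4.png',3,(300,70,465,220))
```

```text
t 5.85 pos [0.5002 0.2872 0.1684] d [ 0.0028  0.0008 -0.0184] turn [3.5000e-01 1.3000e-01 1.7995e+02] F [-0.3  0.5 -3.4] w 0.097 j6 1.53
t 5.85 pos [0.5002 0.2872 0.1684] d [ 0.0028  0.0008 -0.0184] turn [ 0.08 -0.22 -0.05] F [-0.3  0.5 -3.4] w 0.097 j6 1.53
top 97 [0.0894 0.0986 0.1015 0.1083 0.1137]
scene 387 [0.0855 0.0974 0.1046 0.1136 0.1213]
```

View pics/s4.png

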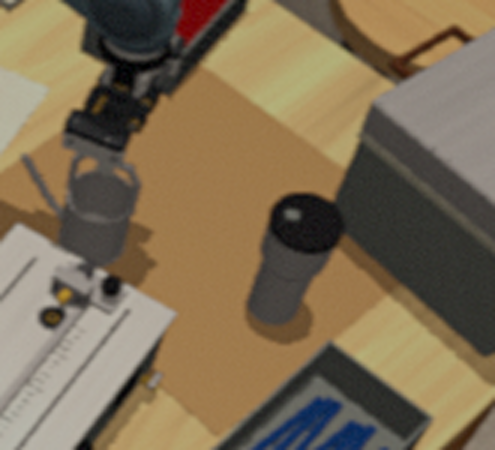

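The can hangs over clear table left of the drill, well away from the tumbler, with its underside about 15 mm up. I lower it gently.

>>> send_rows(travel=[[0, 0, -0.006], [0, 0, -0.004], [0, 0, -0.003], [0, 0, -0.002], [0, 0, -0.001], [0, 0, 0]], turn=[[0, 0, 0], [0, 0, 0], [0, 0, 0], [0, 0, 0], [0, 0, 0], [0, 0, 0]])

```text
t: 6.55
position: [0.5015, 0.2878, 0.1545]
eef_rot: [0.129, -0.129, 0.695, -0.695]
force: [-0.1, 0.5, -3.3]
width: 0.095
```

>>> send_rows(travel=[[0, 0, -0.001], [0, 0, 0], [0, 0, 0]], turn=[[0, 0, 0], [0, 0, 0], [0, 0, 0]])

```text
t: 6.85
position: [0.5019, 0.2881, 0.1544]
eef_rot: [0.129, -0.128, 0.696, -0.695]
force: [0.1, 1.7, 2.7]
width: 0.097
```

>>> send_rows(travel=[[0, 0, -0.001], [0, 0, 0], [0, 0, 0]], turn=[[0, 0, 0], [0, 0, 0], [0, 0, 0]])

```text
t: 7.15
position: [0.5023, 0.2885, 0.1543]
eef_rot: [0.13, -0.128, 0.696, -0.695]
force: [-1.6, 1.6, 6.0]
width: 0.095
```

>>> send_rows(travel=[[0, 0, -0.001], [0, 0, 0], [0, 0, 0]], turn=[[0, 0, 0], [0, 0, 0], [0, 0, 0]])

```text
t: 7.45
position: [0.5026, 0.2888, 0.1542]
eef_rot: [0.13, -0.127, 0.696, -0.695]
force: [-3.3, 1.5, 9.6]
width: 0.094
```

>>> send_rows(travel=[[0, 0, 0.001], [0, 0, 0.001], [0, 0, 0], [0, 0, 0], [0, 0, 0], [0, 0, 0], [0, 0, 0], [0, 0, 0]], turn=[[0, 0, 0], [0, 0, 0], [0, 0, 0], [0, 0, 0], [0, 0, 0], [0, 0, 0], [0, 0, 0], [0, 0, 0]], gripper=1)

```text
t: 8.25
position: [0.5014, 0.2877, 0.1534]
eef_rot: [-0.129, 0.129, -0.695, 0.695]
force: [0.2, 0.9, 0.1]
width: 0.74
```

>>> send_rows(travel=[[0, 0, 0.01], [0, 0, 0.02], [0, 0, 0.03], [0, 0, 0.03], [0, 0, 0.03], [0, 0, 0.03], [0, 0, 0.02], [0, 0, 0]], turn=[[0, 0, 0], [0, 0, 0], [0, 0, 0], [0, 0, 0], [0, 0, 0], [0, 0, 0], [0, 0, 0], [0, 0, 0]])

```text
t: 9.05
position: [0.5029, 0.2883, 0.3282]
eef_rot: [0.131, -0.126, 0.696, -0.695]
force: [0.4, -1.5, -0.1]
width: 1.003
```

Run:
```python
from h import *
plan([.5285,-.309,.15],21.2)
```

```text
t 9.05 pos [0.5029 0.2883 0.3282] d [ 0.0256 -0.5973 -0.1782] turn [-0.45  0.22 90.23] F [ 0.4 -1.5 -0.1] w 1.003 j6 1.53
t 9.05 pos [0.5029 0.2883 0.3282] d [ 0.0256 -0.5973 -0.1782] turn [  0.22   0.45 -89.77] F [ 0.4 -1.5 -0.1] w 1.003 j6 1.53
```

>>> send_rows(travel=[[0.001, -0.02, 0], [0.002, -0.04, 0], [0.002, -0.04, 0], [0.002, -0.04, 0], [0.002, -0.04, 0], [0.002, -0.04, 0], [0.002, -0.04, 0], [0.002, -0.04, 0]], turn=[[0, 0, 6], [0, 0, 6], [0, 0, 6], [0, 0, 6], [0, 0, 6], [0, 0, 6], [0, 0, 6], [0, 0, 6]])

```text
t: 9.85
position: [0.5157, -0.0137, 0.3222]
eef_rot: [0.401, -0.402, 0.582, -0.582]
force: [0.2, -0.3, 0.0]
width: 1.002
```

>>> send_rows(travel=[[0.002, -0.04, 0], [0.002, -0.04, -0.01], [0.002, -0.04, -0.03], [0.002, -0.04, -0.03], [0.002, -0.04, -0.03], [0.001, -0.04, -0.03], [0, -0.04, -0.03], [0, -0.017, -0.018]], turn=[[0, 0, 6], [0, 0, 6], [0, 0, 6], [0, 0, 6], [0, 0, 6], [0, 0, 6], [0, 0, 4], [0, 0, 2]])

```text
t: 10.65
position: [0.5253, -0.3109, 0.1414]
eef_rot: [0.583, -0.582, 0.403, -0.399]
force: [-0.3, 0.6, -0.5]
width: 0.997
```

Run:
```python
from h import *
plan([.5285,-.309,.046],21.2)
b=grab('scene');save(b,'s5.png',3,(130,170,295,320))
```

```text
t 10.65 pos [ 0.5253 -0.3109  0.1414] d [ 0.0032  0.0019 -0.0954] turn [-0.16 -0.23  0.27] F [-0.3  0.6 -0.5] w 0.997 j6 -1.08
t 10.65 pos [ 0.5253 -0.3109  0.1414] d [ 0.0032  0.0019 -0.0954] turn [  -0.36    0.25 -179.73] F [-0.3  0.6 -0.5] w 0.997 j6 -1.08
```

View pics/s5.png

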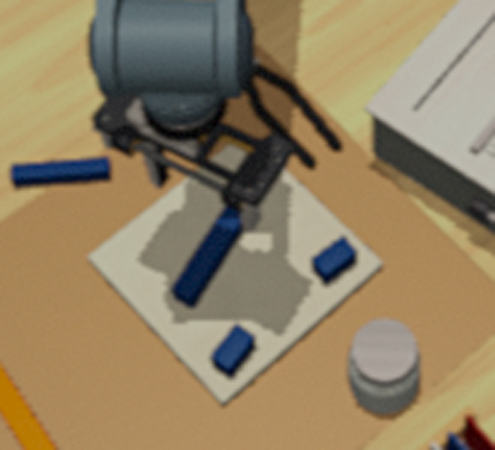

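The open jaws straddle the long pull, and the knobs are clear of the fingers. I descend and check the pose once settled.

>>> send_rows(travel=[[0, 0, -0.02], [0, 0, -0.025], [0, 0, -0.025], [0, 0, -0.015], [0, 0, -0.007], [0, 0, 0], [0, 0, 0], [0, 0, 0]], turn=[[0, 0, 0], [0, 0, 0], [0, 0, 0], [0, 0, 0], [0, 0, 0], [0, 0, 0], [0, 0, 0], [0, 0, 0]])

```text
t: 11.5
position: [0.5282, -0.3098, 0.055]
eef_rot: [-0.583, 0.583, -0.4, 0.402]
force: [0.7, 0.0, 0.2]
width: 1.0
```

Run:
```python
from h import *
plan([.5285,-.309,.046],21.2)
```

```text
t 11.5 pos [ 0.5282 -0.3098  0.055 ] d [ 0.0003  0.0008 -0.009 ] turn [0.09 0.11 0.23] F [0.7 0.  0.2] w 1.0 j6 -1.08
t 11.5 pos [ 0.5282 -0.3098  0.055 ] d [ 0.0003  0.0008 -0.009 ] turn [ 1.7000e-01 -1.5000e-01 -1.7977e+02] F [0.7 0.  0.2] w 1.0 j6 -1.08
```

>>> send_rows(travel=[[0, 0.001, -0.005], [0, 0, -0.004], [0, 0, 0], [0, 0, 0], [0, 0, 0], [0, 0, 0], [0, 0, 0], [0, 0, 0]], turn=[[0, 0, 0], [0, 0, 0], [0, 0, 0], [0, 0, 0], [0, 0, 0], [0, 0, 0], [0, 0, 0], [0, 0, 0]], gripper=-1)

```text
t: 12.3
position: [0.5274, -0.3082, 0.0446]
eef_rot: [-0.583, 0.583, -0.401, 0.401]
force: [0.3, -0.3, -0.8]
width: 0.357
```

>>> send_rows(travel=[[0, 0, 0], [0, 0, 0], [0, 0, 0], [0, 0, 0]], turn=[[0, 0, 0], [0, 0, 0], [0, 0, 0], [0, 0, 0]])

```text
t: 12.7
position: [0.5273, -0.3082, 0.0446]
eef_rot: [-0.583, 0.583, -0.401, 0.401]
force: [-1.4, -0.9, 0.6]
width: 0.274
```

>>> send_rows(travel=[[0, 0, 0.005], [0, 0, 0.015], [0, 0, 0.025], [0, 0, 0.03], [0, 0, 0.03], [0, 0, 0.03], [0, 0, 0.015], [0, 0, 0]], turn=[[0, 0, 0], [0, 0, 0], [0, 0, 0], [0, 0, 0], [0, 0, 0], [0, 0, 0], [0, 0, 0], [0, 0, 0]])

```text
t: 13.5
position: [0.5286, -0.3091, 0.1978]
eef_rot: [-0.582, 0.583, -0.399, 0.403]
force: [0.7, -0.1, -2.9]
width: 0.275
```

Run:
```python
from h import *
# the bed is clear now: bed outline, fence, stop face, nose, bar in hand
for n in('top','scene'):
    d=grab(n);P=pts(d);np.savez(n+'2.npz',**d);Z=P[...,2]
    m=((abs(Z-.11)<.005)&(np.hypot(P[...,0]-.605,P[...,1]-.055)<.2)).astype(np.uint8)
    m=cv2.morphologyEx(m,cv2.MORPH_OPEN,np.ones((3,3)));k,l,st,c=cv2.connectedComponentsWithStats(m);i=1+st[1:,4].argmax()
    r=cv2.minAreaRect(P[l==i][:,:2].astype(np.float32)*1000);print(n,'bed',np.round(r[0],1),np.round(r[1],1),round(r[2],2))
    hsv=cv2.cvtColor(d['img'],cv2.COLOR_RGB2HSV)
    w=(P-DR)@R.from_euler('z',DY,degrees=True).as_matrix()   # drill-frame coords
    for nm,mm in(('stop top',(w[...,2]>.141)&(w[...,2]<.152)&(abs(w[...,0])<.03)&(w[...,1]>.07)&(w[...,1]<.13)),
                 ('brass',(hsv[...,0]>12)&(hsv[...,0]<32)&(hsv[...,1]>140)&(abs(w[...,0])<.04)&(w[...,1]>.05)&(w[...,1]<.1)&(w[...,2]>.115))):
        q=w[mm]
        if len(q): print(n,nm,len(q),q.min(0).round(4),q.max(0).round(4),q.mean(0).round(4))
    m=((hsv[...,0]>100)&(hsv[...,0]<130)&(hsv[...,1]>120)&(Z>.13)&(Z<.3)&(P[...,0]>.35)&(P[...,0]<.75)&(P[...,1]<-.15))
    q=P[m]
    if len(q)>20: r=cv2.minAreaRect(q[:,:2].astype(np.float32)*1000);print(n,'bar',len(q),q[:,2].max().round(3),np.round(r[0],1),np.round(r[1],1),round(r[2],1))
plan(drill([0,-.02,.20]),12.3)
save(dict(np.load('top2.npz')),'t6.png',4.5,(145,140,275,245))
```

```text
top bed [563.4  47.2] [119. 307.] 12.22
top stop top 99 [-0.0202  0.0784  0.141 ] [0.0286 0.129  0.1517] [0.0021 0.1034 0.1457]
top brass 20 [-0.0043  0.0594  0.1155] [0.0072 0.0904 0.141 ] [0.0004 0.08   0.13  ]
scene bed [603.4  52.9] [208.7 308.9] 12.3
scene stop top 68 [-0.0239  0.0852  0.1411] [0.0245 0.1278 0.1517] [0.0002 0.0995 0.145 ]
scene brass 16 [-0.0054  0.0746  0.1261] [0.0037 0.0906 0.1401] [-0.0007  0.0833  0.1347]
scene bar 239 0.286 [ 538.5 -309.3] [ 45.  134.9] 19.5
t 13.6 pos [ 0.5269 -0.3077  0.1935] d [0.0829 0.3429 0.0065] turn [-0.06 -0.06 -8.67] F [ 0.3  0.2 -3.1] w 0.276 j6 -1.08
t 13.6 pos [ 0.5269 -0.3077  0.1935] d [0.0829 0.3429 0.0065] turn [ 9.0000e-02 -9.0000e-02  1.7133e+02] F [ 0.3  0.2 -3.1] w 0.276 j6 -1.08
```

View pics/t6.png

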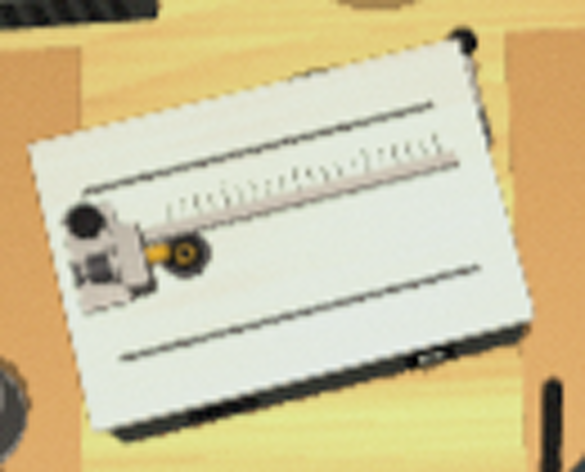

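The cleared bed shows the plunger at crop (160,253), the fence along (150–455,235–160), and the bit opening at (185,253). The stop, brass and bed readings all match the drill frame within about 3 mm. I carry the bar over, 8 mm clear of the fence.

>>> send_rows(travel=[[0.005, 0.02, 0.005], [0.01, 0.04, 0.005], [0.01, 0.045, 0], [0.01, 0.045, 0], [0.01, 0.045, 0], [0.01, 0.045, 0], [0.01, 0.045, 0], [0.005, 0.03, 0]], turn=[[0, 0, -1.2], [0, 0, -1.2], [0, 0, -1.2], [0, 0, -1.2], [0, 0, -1.2], [0, 0, -1.2], [0, 0, -1], [0, 0, -0.5]])

```text
t: 14.4
position: [0.5963, 0.01, 0.2018]
eef_rot: [-0.55, 0.551, -0.445, 0.442]
force: [-0.9, -0.2, -3.5]
width: 0.276
```

>>> send_rows(travel=[[0.005, 0.02, -0.01], [0, 0.006, -0.015], [0, 0, -0.015], [0, 0, -0.005], [0, 0, 0], [0, 0, 0], [0, 0, 0]], turn=[[0, 0, 0], [0, 0, 0], [0, 0, 0], [0, 0, 0], [0, 0, 0], [0, 0, 0], [0, 0, 0]])

```text
t: 15.1
position: [0.6029, 0.0321, 0.1604]
eef_rot: [0.551, -0.55, 0.444, -0.444]
force: [-0.7, -0.2, -3.2]
width: 0.28
```

```bash
cat >> h.py <<'E'
def dstate():
    s=manip.get_state();M=R.from_euler('z',DY,degrees=True).as_matrix()
    print('t',round(s['t'],2),'drill-frame TCP',((s['position']-DR)@M).round(4),'F drill',(s['force']@M).round(1),'w',round(s['width'],3),'Tq',(s['wrist_torque']@M).round(2))
E
python3 - <<'E'
from h import *
plan(drill([-.008,-.02,.14]),12.3);dstate()
for n in('top','scene'):
    d=grab(n);P=pts(d);hsv=cv2.cvtColor(d['img'],cv2.COLOR_RGB2HSV)
    m=((hsv[...,0]>100)&(hsv[...,0]<130)&(hsv[...,1]>100)&(np.hypot(P[...,0]-.6,P[...,1]-.035)<.1)&(P[...,2]>.16))
    w=(P-DR)@R.from_euler('z',DY,degrees=True).as_matrix();q=w[m]
    if len(q)>20:
        h=np.median(q[:,2]);q=q[abs(q[:,2]-h)<.006]
        r=cv2.minAreaRect(q[:,:2].astype(np.float32)*1000);print(n,'bar top z',h.round(4),np.round(r[0],1),np.round(r[1],1),round(r[2],1),q.min(0).round(3),q.max(0).round(3))
    save(d,n+'7.png',4,(230,110,370,240) if n=='scene' else (145,140,275,245))
E
```

```text
t 15.1 pos [0.6029 0.0321 0.1604] d [-0.0009  0.0015 -0.0204] turn [0.01 0.09 0.09] F [-0.7 -0.2 -3.2] w 0.28 j6 -0.35
t 15.1 pos [0.6029 0.0321 0.1604] d [-0.0009  0.0015 -0.0204] turn [ 1.4000e-01 -2.0000e-02 -1.7991e+02] F [-0.7 -0.2 -3.2] w 0.28 j6 -0.35
t 15.1 drill-frame TCP [-0.0074 -0.0216  0.1604] F drill [-0.7 -0.1 -3.2] w 0.28 Tq [-0.04 -0.08 -0.  ]
top bar top z 0.1625 [ -6.8 -75.3] [22.1 28.3] 3.5 [-0.018 -0.09   0.16 ] [ 0.005 -0.062  0.168]
scene bar top z 0.1623 [ -5.9 -50.1] [22.8 88.2] 2.0 [-0.018 -0.094  0.16 ] [ 0.005 -0.006  0.167]
```

View pics/scene7.png

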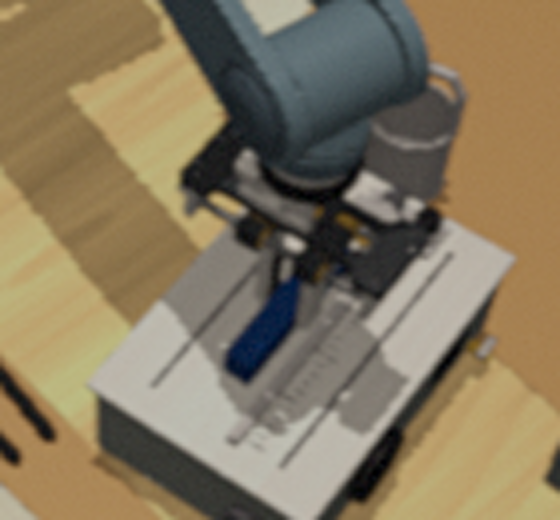

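The bar is level and parallel to the fence about 6 mm off it, with its front end about 25 mm short of the plunger. I lower it onto the bed.

>>> send_rows(travel=[[0, 0, -0.007], [0, 0, -0.006], [0, 0, -0.004], [0, 0, -0.001], [0, 0, 0], [0, 0, 0]], turn=[[0, 0, 0], [0, 0, 0], [0, 0, 0], [0, 0, 0], [0, 0, 0], [0, 0, 0]])

```text
t: 15.8
position: [0.6025, 0.0329, 0.1417]
eef_rot: [0.551, -0.551, 0.444, -0.444]
force: [-0.1, 0.2, -3.0]
width: 0.272
```

>>> send_rows(travel=[[0, 0, -0.001], [0, 0, 0], [0, 0, 0]], turn=[[0, 0, 0], [0, 0, 0], [0, 0, 0]])

```text
t: 16.1
position: [0.6024, 0.0329, 0.1406]
eef_rot: [0.551, -0.551, 0.444, -0.444]
force: [0.8, 0.3, -3.3]
width: 0.274
```

>>> send_rows(travel=[[0, 0, -0.001], [0, 0, 0], [0, 0, 0]], turn=[[0, 0, 0], [0, 0, 0], [0, 0, 0]])

```text
t: 16.4
position: [0.6025, 0.0328, 0.1396]
eef_rot: [0.551, -0.551, 0.444, -0.444]
force: [0.8, -0.2, -3.1]
width: 0.278
```

>>> send_rows(travel=[[0, 0, -0.0005], [0, 0, 0], [0, 0, 0]], turn=[[0, 0, 0], [0, 0, 0], [0, 0, 0]])

```text
t: 16.7
position: [0.6025, 0.0328, 0.1396]
eef_rot: [-0.551, 0.551, -0.444, 0.444]
force: [-2.1, 0.0, 2.3]
width: 0.275
```

>>> send_rows(travel=[[0, 0, -0.0005], [0, 0, 0], [0, 0, 0]], turn=[[0, 0, 0], [0, 0, 0], [0, 0, 0]])

```text
t: 17.0
position: [0.6025, 0.0328, 0.1396]
eef_rot: [-0.551, 0.551, -0.444, 0.444]
force: [-3.7, -0.5, 4.9]
width: 0.273
```

Bed contact at TCP z 0.1396, so the tips are about 10.6 mm above the underside. Now I slide toward the fence.

>>> send_rows(travel=[[0.001, 0.0002, 0.0005], [0.001, 0.0002, 0], [0.001, 0.0002, 0], [0.001, 0.0002, 0], [0, 0, 0], [0, 0, 0]], turn=[[0, 0, 0], [0, 0, 0], [0, 0, 0], [0, 0, 0], [0, 0, 0], [0, 0, 0]])

```text
t: 17.6
position: [0.6067, 0.0335, 0.1396]
eef_rot: [-0.551, 0.551, -0.444, 0.444]
force: [-3.1, -0.5, 5.3]
width: 0.272
```

>>> send_rows(travel=[[0.001, 0.0002, 0], [0, 0, 0], [0, 0, 0]], turn=[[0, 0, 0], [0, 0, 0], [0, 0, 0]])

```text
t: 17.9
position: [0.6076, 0.0337, 0.1395]
eef_rot: [-0.551, 0.551, -0.444, 0.444]
force: [-2.9, -0.5, 4.4]
width: 0.273
```

>>> send_rows(travel=[[0.001, 0.0002, 0], [0, 0, 0], [0, 0, 0]], turn=[[0, 0, 0], [0, 0, 0], [0, 0, 0]])

```text
t: 18.2
position: [0.6086, 0.0339, 0.1395]
eef_rot: [-0.551, 0.551, -0.444, 0.444]
force: [-2.8, -1.0, 5.8]
width: 0.273
```

```bash
python3 -c "
from h import *
dstate()"
```

```text
t 18.2 drill-frame TCP [-0.0015 -0.0211  0.1395] F drill [-2.9 -0.4  5.8] w 0.273 Tq [ 0.02  0.64 -0.01]
```

>>> send_rows(travel=[[0.001, 0.0002, 0], [0, 0, 0], [0, 0, 0]], turn=[[0, 0, 0], [0, 0, 0], [0, 0, 0]])

```text
t: 18.5
position: [0.609, 0.034, 0.1396]
eef_rot: [-0.55, 0.551, -0.444, 0.443]
force: [-5.7, -1.7, 7.0]
width: 0.27
```

>>> send_rows(travel=[[0.001, 0.0002, 0], [0, 0, 0], [0, 0, 0]], turn=[[0, 0, 0], [0, 0, 0], [0, 0, 0]])

```text
t: 18.8
position: [0.6091, 0.034, 0.1396]
eef_rot: [-0.549, 0.552, -0.445, 0.443]
force: [-10.4, -1.6, 9.3]
width: 0.275
```

>>> send_rows(travel=[[0.001, 0.0002, 0], [0, 0, 0], [0, 0, 0]], turn=[[0, 0, 0], [0, 0, 0], [0, 0, 0]])

```text
t: 19.1
position: [0.6092, 0.034, 0.1396]
eef_rot: [-0.549, 0.553, -0.445, 0.442]
force: [-14.8, -2.3, 11.9]
width: 0.274
```

```bash
python3 -c "
from h import *
dstate()"
```

```text
t 19.1 drill-frame TCP [-0.0009 -0.021   0.1396] F drill [-15.    0.9  11.9] w 0.274 Tq [-0.    2.68 -0.18]
```

Fence contact found at TCP x −0.9 mm in the drill frame. I ease off most of the side load, then feed along +y.

>>> send_rows(travel=[[-0.001, -0.0002, 0], [-0.0012, -0.0003, 0], [-0.001, 0.004, 0], [-0.001, 0.004, 0], [-0.001, 0.004, 0], [-0.001, 0.004, 0], [0, 0, 0], [0, 0, 0]], turn=[[0, 0, 0], [0, 0, 0], [0, 0, 0], [0, 0, 0], [0, 0, 0], [0, 0, 0], [0, 0, 0], [0, 0, 0]])

```text
t: 19.9
position: [0.6056, 0.0491, 0.1396]
eef_rot: [-0.55, 0.551, -0.443, 0.444]
force: [-2.0, -3.7, 5.1]
width: 0.275
```

```bash
python3 -c "
from h import *
dstate()"
```

```text
t 19.9 drill-frame TCP [-0.0012 -0.0056  0.1396] F drill [-2.8 -3.2  5.1] w 0.275 Tq [-0.62  0.7  -0.09]
```

>>> send_rows(travel=[[-0.0006, 0.003, 0], [-0.0006, 0.003, 0], [-0.0006, 0.003, 0], [-0.0006, 0.003, 0], [0, 0, 0], [0, 0, 0]], turn=[[0, 0, 0], [0, 0, 0], [0, 0, 0], [0, 0, 0], [0, 0, 0], [0, 0, 0]])

```text
t: 20.5
position: [0.6031, 0.0605, 0.1396]
eef_rot: [-0.55, 0.551, -0.443, 0.445]
force: [-3.8, -5.9, 5.4]
width: 0.275
```

>>> send_rows(travel=[[-0.0006, 0.003, 0], [-0.0006, 0.003, 0], [0, 0, 0], [0, 0, 0]], turn=[[0, 0, 0], [0, 0, 0], [0, 0, 0], [0, 0, 0]])

```text
t: 20.9
position: [0.602, 0.0657, 0.1396]
eef_rot: [-0.549, 0.552, -0.443, 0.445]
force: [-4.0, -9.8, 4.6]
width: 0.275
```

```bash
python3 -c "
from h import *
dstate()"
```

```text
t 20.9 drill-frame TCP [-0.0012  0.0115  0.1396] F drill [-6.  -8.7  4.6] w 0.275 Tq [-1.39  1.03 -0.06]
```

>>> send_rows(travel=[[-0.0004, 0.002, 0], [-0.0004, 0.002, 0], [0, 0, 0], [0, 0, 0]], turn=[[0, 0, 0], [0, 0, 0], [0, 0, 0], [0, 0, 0]])

```text
t: 21.3
position: [0.6013, 0.0692, 0.1396]
eef_rot: [-0.549, 0.552, -0.442, 0.445]
force: [-3.3, -10.0, 3.6]
width: 0.275
```

>>> send_rows(travel=[[-0.0004, 0.002, 0], [0, 0, 0], [0, 0, 0]], turn=[[0, 0, 0], [0, 0, 0], [0, 0, 0]])

```text
t: 21.6
position: [0.6009, 0.071, 0.1396]
eef_rot: [-0.549, 0.552, -0.442, 0.445]
force: [-3.3, -12.0, 4.9]
width: 0.277
```

```bash
python3 -c "
from h import *
dstate()"
```

```text
t 21.6 drill-frame TCP [-0.0012  0.0168  0.1396] F drill [ -5.8 -11.    4.9] w 0.277 Tq [-1.81  1.12  0.  ]
```

>>> send_rows(travel=[[-0.0003, 0.0015, 0], [0, 0, 0], [0, 0, 0]], turn=[[0, 0, 0], [0, 0, 0], [0, 0, 0]])

```text
t: 21.9
position: [0.6006, 0.0723, 0.1396]
eef_rot: [-0.549, 0.552, -0.442, 0.445]
force: [-3.0, -11.9, 4.7]
width: 0.274
```

>>> send_rows(travel=[[-0.0003, 0.0015, 0], [0, 0, 0], [0, 0, 0]], turn=[[0, 0, 0], [0, 0, 0], [0, 0, 0]])

```text
t: 22.2
position: [0.6003, 0.0737, 0.1396]
eef_rot: [-0.549, 0.552, -0.442, 0.445]
force: [-3.1, -12.5, 5.2]
width: 0.274
```

>>> send_rows(travel=[[-0.0003, 0.0015, 0], [0, 0, 0], [0, 0, 0]], turn=[[0, 0, 0], [0, 0, 0], [0, 0, 0]])

```text
t: 22.5
position: [0.6, 0.075, 0.1396]
eef_rot: [-0.549, 0.552, -0.442, 0.445]
force: [-3.0, -13.3, 5.5]
width: 0.271
```

```bash
python3 -c "
from h import *
dstate()"
```

```text
t 22.5 drill-frame TCP [-0.0012  0.021   0.1396] F drill [ -5.7 -12.3   5.5] w 0.271 Tq [-2.05  1.16  0.01]
```

>>> send_rows(travel=[[-0.0003, 0.0015, 0], [0, 0, 0], [0, 0, 0]], turn=[[0, 0, 0], [0, 0, 0], [0, 0, 0]])

```text
t: 22.8
position: [0.5998, 0.0759, 0.1396]
eef_rot: [-0.548, 0.553, -0.442, 0.446]
force: [-2.6, -14.5, 5.4]
width: 0.275
```

>>> send_rows(travel=[[-0.0002, 0.001, 0], [0, 0, 0], [0, 0, 0]], turn=[[0, 0, 0], [0, 0, 0], [0, 0, 0]])

```text
t: 23.1
position: [0.5998, 0.0761, 0.1396]
eef_rot: [-0.548, 0.553, -0.441, 0.446]
force: [-2.9, -18.0, 3.8]
width: 0.274
```

Run:
```python
from h import *
dstate()
M=R.from_euler('z',DY,degrees=True).as_matrix()
for n in('top','scene'):
    d=grab(n);P=pts(d);hsv=cv2.cvtColor(d['img'],cv2.COLOR_RGB2HSV);w=(P-DR)@M
    m=(hsv[...,0]>100)&(hsv[...,0]<130)&(hsv[...,1]>100)&(abs(w[...,0])<.04)&(abs(w[...,1])<.12)&(w[...,2]>.134)&(w[...,2]<.147)
    q=w[m]
    if len(q): print(n,'bar top',len(q),q.min(0).round(4),q.max(0).round(4))
    m=(hsv[...,0]>12)&(hsv[...,0]<32)&(hsv[...,1]>140)&(abs(w[...,0])<.04)&(w[...,1]>.05)&(w[...,1]<.1)&(w[...,2]>.115)
    print('brass px',m.sum())
    if n=='scene': save(d,'s8.png',5,(265,100,375,215))
```

```text
t 23.1 drill-frame TCP [-0.0012  0.022   0.1396] F drill [ -6.7 -17.    3.8] w 0.274 Tq [-2.98  1.23  0.05]
top bar top 81 [-0.0119 -0.0469  0.1343] [ 0.0122 -0.0117  0.1451]
brass px 0
scene bar top 161 [-0.014  -0.0529  0.1342] [0.0114 0.0448 0.1451]
brass px 0
```

View pics/s8.png

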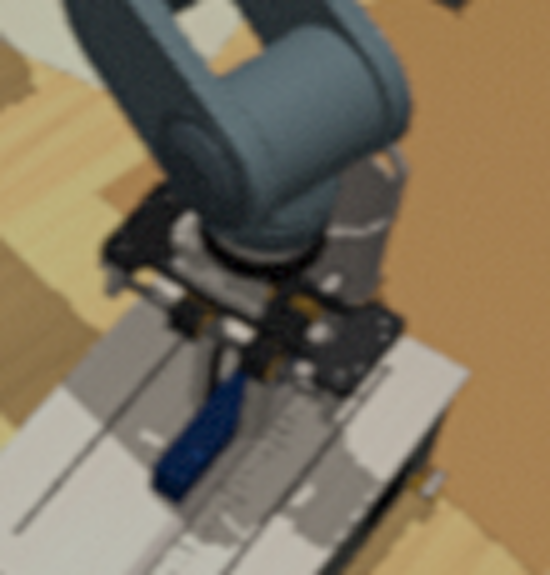

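Force now rises about 3.5 N/mm with almost no motion, which fits the hard stop. The rear end of the bar is within about 2 mm of its home value. One more small step to confirm and press firmly.

>>> send_rows(travel=[[-0.0002, 0.001, 0], [0, 0, 0], [0, 0, 0]], turn=[[0, 0, 0], [0, 0, 0], [0, 0, 0]])

```text
t: 23.5
position: [0.5997, 0.0763, 0.1395]
eef_rot: [-0.548, 0.554, -0.441, 0.446]
force: [-2.4, -20.1, 3.7]
width: 0.274
```

>>> send_rows(travel=[[0, 0, 0], [0, 0, 0], [0, 0, 0], [0, 0, 0], [0, 0, 0], [0, 0, 0], [0, 0, 0], [0, 0, 0]], turn=[[0, 0, 0], [0, 0, 0], [0, 0, 0], [0, 0, 0], [0, 0, 0], [0, 0, 0], [0, 0, 0], [0, 0, 0]])

```text
t: 24.3
position: [0.5997, 0.0762, 0.1396]
eef_rot: [-0.548, 0.554, -0.441, 0.446]
force: [-3.0, -20.1, 2.9]
width: 0.271
```

Run:
```python
from h import *
dstate()
d=grab('top');P=pts(d)
m=(np.hypot(P[...,0]-.502,P[...,1]-.288)<.06)&(P[...,2]>.02)
q=P[m]; print('can pts',len(q),'z pct',np.percentile(q[:,2],[50,90,99]).round(3) if len(q) else '')
save(d,'t9.png',1.5)
```

```text
t 24.3 drill-frame TCP [-0.0012  0.0222  0.1396] F drill [ -7.3 -19.    2.9] w 0.271 Tq [-3.47  1.26  0.07]
can pts 465 z pct [0.076 0.152 0.158]
```

View pics/t9.png

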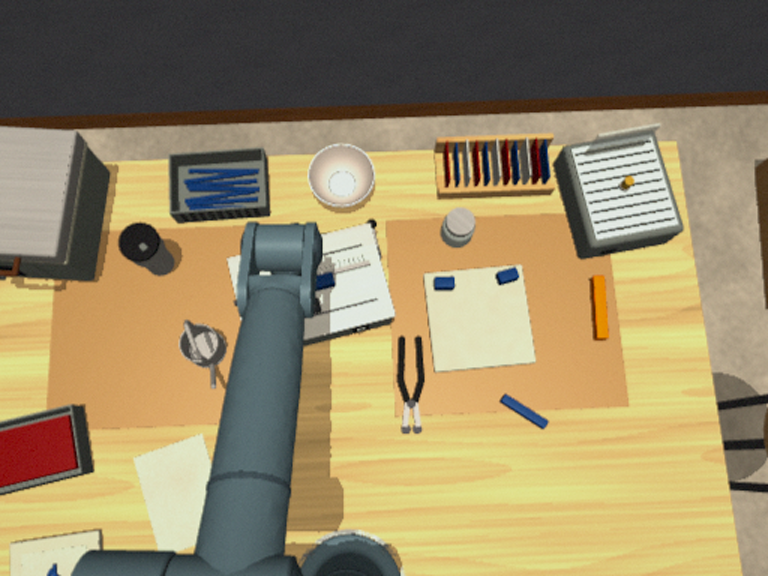

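Run:
```python
from h import *
s=manip.get_state();q=np.array(s['eef_rot']);M=R.from_euler('z',DY,degrees=True).as_matrix()
T=M.T@R.from_quat(q[[1,2,3,0]]).as_matrix();print('finger axis, jaw axis in drill frame (deg off):',np.degrees(T[:,1]).round(2),np.degrees(T[:,2]).round(2))
```

```text
finger axis, jaw axis in drill frame (deg off): [ -0.08  -0.66 -57.29] [ 5.73e+01 -1.00e-02 -8.00e-02]
```

Checks so far: the press is steady at about 19 N with no creep, the can stands upright at px (205,347), and everything else is in place. The tool has pitched 0.66° under load, so I take that out to keep the bar flat on the bed.

>>> send_rows(travel=[[0, 0, 0], [0, 0, 0], [0, 0, 0], [0, 0, 0], [0, 0, 0]], turn=[[0.3, 0.07, 0], [0.3, 0.07, 0], [0, 0, 0], [0, 0, 0], [0, 0, 0]])

```text
t: 24.85
position: [0.5998, 0.0762, 0.1396]
eef_rot: [-0.55, 0.551, -0.443, 0.444]
force: [-4.6, -20.3, 3.9]
width: 0.274
```

Run:
```python
from h import *
dstate()
s=manip.get_state();q=np.array(s['eef_rot']);M=R.from_euler('z',DY,degrees=True).as_matrix()
T=M.T@R.from_quat(q[[1,2,3,0]]).as_matrix();print(np.degrees(T[:,1]).round(2),np.degrees(T[:,2]).round(2))
```

```text
t 24.85 drill-frame TCP [-0.0012  0.0221  0.1396] F drill [ -8.8 -18.8   3.9] w 0.274 Tq [-3.76  1.24  0.02]
[ -0.08  -0.08 -57.3 ] [ 5.73e+01  1.00e-02 -8.00e-02]
```

Level, steady, and pressed at about 19 N. Handing in.

```bash
python3 -c "
from cell import manip
print(manip.finish_job())"
```

```text
the job is handed in; nothing more can be done
None
```

I handed the job in at about 25 s. The can is standing on the table and the long blue pull is held pressed against the hard stop. No verdict was reported.

- **Can:** I lifted it by its handle and stood it upright on the table just beyond the drill's +y end. The last top picture shows it standing there.
- **Pull:** I took the long blue pull from the slab, laid it flat on the bed against the fence, and fed it endwise onto the plunger.
- **Seating:** Once the bar met the stop, force rose about 2–3.5 N per mm of command with only about 0.1–0.2 mm of movement. The last reading was about 19 N along the feed and about 9 N toward the fence, steady, with the bar gripped at its 26 mm width. A tool tilt of 0.7° under load was taken out before handing in.
- **Everything else:** The other objects look undisturbed in the last top picture.

**Checks that disagreed or were limited:**
- The two cameras differed by about 4 mm, so I used their average. The final tool position reads 2.1 mm past nominal home in y and −1.2 mm in x, which is within that error plus the off-centre grip.
- The gripper hid the plunger at the end, so its flushness rests on the force rise and on the bar's rear end, measured within about 3 mm of its expected place.

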